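# Open the shut lockshield valve on the brick stove with its key

## Robot

A 6-joint arm with a two-finger parallel gripper is mounted at the origin on the work surface. World frame = base frame: x ahead of the robot, y to its left, z up, the work surface at z = 0. Lengths are in m, angles in degrees, forces in N, time in s.
With the tool pointing down it reaches from about 0.375 to 0.9 m from the base axis. Payload 3.1 kg.
Tool frame: the origin (TCP) lies on the centre line of the jaws, within the pads' length; the fingertips stand finger_overhang ahead of it and the grasp point (between the pads) lies 5 mm behind it (finger_overhang is the distance from the TCP to the fingertips, in m); z points along the fingers, y is the line along which they close (so a half turn about z gives the same grasp; the last joint's range is limited). The gripper opens to 87 mm and grips with 3 to 60 N. Pads are 19 mm wide; open, the fingers measure 117 mm over their backs; the gripper's body (75 mm by 190 mm) begins 51 mm behind the grasp point.
Start: joints at [53.085, 30.224, 82.088, -0, 67.689, -10.227], TCP at [0.281, 0.558, 0.237] pointing down, gripper open.
Joint ranges: [-176.69, 176.69], [-43.24, 126.21], [12.49, 139.97], [-82, 262], [0, 151.66], [-163.58, 163.58]. Speed limits (degrees/s): [159.86, 159.86, 180, 180, 180, 180].

## Interface

Orientations are given as a 3x3 rotation matrix whose columns are the frame's x, y, z axes.
In Python, from rig import read_state, capture, calibration, hand_in, finger_overhang gives the robot as it stands.
- The arm moves only by the tool send_rows, never from a script. Its argument "plan" is a list of rows, each a list of 5 numbers: the closure in counts, from 0 (fully open) to 255 (shut), then the shift along the tool's x, y, z in m, then the turn about the tool's z in rad. A call has 1 to 20 rows; each row shifts and turns the commanded pose from where the row before left it, along the tool's axes as they then stand; what a row does not reach is not made up. A row lasts 1/12 s, in which the tool goes at most 41.7 mm and 7.16 degrees, less where a joint would pass 70% of its speed; a pose out of reach is approached as far as the arm can. A call is refused whole if a number of a shift passes 0.0417 or a number of a turn 0.125, either way. A call with a gripper value outside its range is refused whole. The fingers move at their own pace and stop on an object; the grip force is fixed at half the most. Time passes only in rows, so rows that do not move let the fingers close. It gives the time, the measured TCP pose, the force, the opening and the grip force at its end, in the units of the state.
- read_state(): the state, without advancing time (a new reading comes with each control period).
- capture(name): name is "scene" or "top" or "wrist"; returns (picture, depth): 480x640x3 uint8, blue, green, red; 480x640 float32, m along the optical axis (not along the pixel's ray), 0 where there is no reading.
- calibration(name): a dict with "fx", "fy", "cx", "cy" (pixels), "xyz" and "rotation" of the camera in the world. Camera axes: x right, y down, z forward; pixel columns grow to the right and rows downward; lengths in m; the calibration is good to about 2 mm. The wrist camera is an equidistant fisheye: a pixel r from the principal point sees the ray r / f radians off the axis. A picture is of the moment at which its call begins: read the wrist's pose just before it. calibration takes no time and is no camera call; for the wrist camera it gives the pose at the moment of the call.
- hand_in(): hands the job in; it is judged then, once.
The state is a dict: "time_s": time; "joint_positions": joint angles; "qvel": joint speeds; "tau": joint torques, N m; "position": TCP position; "tcp_rot": TCP orientation; "force": force on the tool from outside, world axes, zero at the start; "moment": the same for the moment, N m; "opening": opening from 0.0 (shut) to 1.0 (fully open); "grasp_force": force on a finger pad.
Only numpy, scipy, OpenCV 4.12 (cv2) and the standard library are available. Lean on these libraries where they do the work, as an engineer would, in place of code of your own. Each camera call takes 0.05 s, during which the arm holds its last target. There are 200 camera calls.

## Task

One of the two brass lockshield valves on the brick stove top is still shut: its square head lies sunk level in the round shroud, while the other's stands proud. Take the key with the flat wooden wing handle from the wooden stand, seat its square tip in the recess of the shut valve and turn it anticlockwise with the key, following it as it rises, until it is fully open against its stop. Then put the key back upright in a hole of the stand, all the way down, leaving the open valve, the other driver, the bottle, the jar and the mug undisturbed.

Things in the scene. Friction and masses are not known exactly. Their poses are not given: they have to be found in the camera images.
- key: Loose steel key, 122 mm long, 0.14 to 0.28 kg, upright in either hole of the stand at any yaw. Origin: middle of the tip's end, z up to the handle. Square tip 10.5 mm wide (sides along its x and y) from z=5 to 18 mm, tapering to 7.6 mm at z=0; round shank 14 mm wide above; round collar 30 mm wide at z=56 to 62 mm, by which it hangs in the stand.
- key_handle (a point): Centre of the key's flat light-wood wing handle, 104 mm above the tip's end, axes as the key's: 14 mm thick along x, 56 mm wide along y, 36 mm high (z=86 to 122 mm of the key).
- driver: Bystander: loose screwdriver with a round, waisted light-wood handle 30 mm wide, 144 mm long, standing in the other hole of the stand by a similar collar; origin at its lower end, its top is 163 mm above the work surface. Leave alone.
- stand: Fixed dark wooden block 70 x 170 x 75 mm (x, y, z) with two upright through holes 18 mm wide, 100 mm apart along its y. Origin at the centre of the underside. A key that hangs in it has its origin 56 mm below the top face (19 mm above the work surface).
- hole0 (a point): Centre of the mouth of the stand's hole at its +y end, on the top face (75 mm above the work surface); axes as the stand's.
- hole1 (a point): Centre of the mouth of the stand's hole at its -y end; as hole0.
- shut_valve: Fixed brass valve that is shut, about 70 mm wide over its foot, with a horizontal 20 mm copper pipe stub out to 85 mm along its +x at 30 mm height. Round shroud 62 mm wide, its rim 94 mm above the work surface. Origin under its centre.
- shut_stem: The rising part of the shut valve: it carries the 30 mm square steel head in the shroud and moves straight up. Origin on the axis; does not turn itself. To be turned with the key only, never by the fingers.
- shut_recess (a point): Centre of the mouth of the square recess in the top of the shut valve's head, 94 mm above the work surface at joint 0; moves and turns with the head; z up, x and y along the recess's sides. The recess is 12 mm square, 18 mm deep, open at the top: the key enters at any of four quarter turns, with about 0.15 rad of play either way.
- shut_spindle (a joint): Turn of the shut valve's head, rad: starts between 0 and 0.2, grows anticlockwise seen from above, up to the open stop at 1.35. The head rises 9 mm for every radian (steep thread). It takes about 0.12 N m and stays where it is left.
- open_valve: A like valve that is already open, its square head standing about 12 mm proud of its shroud (106 mm above the work surface). Fixed. Either of the two valves may be the left or the right one. Origin under its centre.
- open_spindle (a joint): Turn of the open valve's head, rad, as for the shut one; starts between 1.3 and 1.35 and must stay there.
- flue: Fixed steel flue pipe, 94 mm wide and 312 mm high on a foot 124 mm wide; origin under its centre. It stands between stand and valves: go round it.
- bottle: Bystander: loose amber bottle 60 mm wide, 220 mm high, origin under its centre.
- jar: Bystander: loose glass jar 72 mm wide, 100 mm high, origin under its centre.
- mug: Bystander: loose white mug 80 mm wide, 85 mm high, handle on its +y side, origin under its centre.
Not all that is in view belongs to the job. Leave any green look-alike of the shut_valve alone. Leave any orange look-alike of the key alone.

How it is judged:
By the outcome, as a careful person would: the job done as asked, in the order asked, and still so for the second after the job is handed in, with the robot touching nothing.
It also fails if it takes over 64 s, if anything falls off the work surface, if the arm or the gripper's body presses on something with over 40 N, if the wrist force passes 120 N, or if a joint passes its speed limit or range.

## Working session

There is one attempt and no reset: what is moved stays moved. The work goes in short steps, Python scripts to look and compute and a tool call to move; the robot and the scene stay as the last step left them, time stands still between calls to the robot, and variables do not carry over. Pictures are saved under pics/ and viewed, at most 10 in all, crops included, and the job is handed in when it is done.

Besides the shell and the picture viewer there is one more tool, called after ">>>" as name(argument=value, ...), one argument or row to a line, values as JSON. send_rows: Moves the arm, as the interface text tells. Its arguments: {"type":"object","properties":{"plan":{"type":"array","items":{"type":"array","items":{"type":"number"}}}},"required":["plan"]}

```bash
ls; mkdir -p pics
cat > h.py <<'E'
import numpy as np, cv2
from rig import read_state, capture, calibration, hand_in, finger_overhang
def cloud(name):
    c=calibration(name); im,d=capture(name)
    v,u=np.mgrid[0:480,0:640]
    P=np.stack([(u-c['cx'])/c['fx']*d,(v-c['cy'])/c['fy']*d,d],-1)
    W=P@np.array(c['rotation']).T+np.array(c['xyz']); W[d==0]=np.nan
    return im,W,c
E
python3 - <<'E'
from h import *
s=read_state(); print(s, finger_overhang)
a,W,c=cloud('top'); b,W2,c2=cloud('scene'); print(c,c2)
np.savez('top.npz',im=a,W=W); np.savez('scene.npz',im=b,W=W2)
cv2.imwrite('pics/top.png',a); cv2.imwrite('pics/scene.png',b)
E
```

```text
pics
{'time_s': 0.0, 'joint_positions': array([ 5.30857717e+01,  3.02817619e+01,  8.21543744e+01, -4.52910594e-04,
        6.76889733e+01, -1.02283367e+01]), 'qvel': array([-0.00064504, -0.12328393, -0.01027084, -0.01123915,  0.10944546,
       -0.07696916]), 'tau': array([-2.07718144e-04, -4.40035880e+01, -1.76592118e+01,  6.30984502e-02,
        5.80968847e-02, -1.47742462e-04]), 'position': array([0.28025423, 0.55787646, 0.23555279]), 'tcp_rot': array([[-8.93483103e-01,  4.49094911e-01, -1.30564714e-03],
       [ 4.49096648e-01,  8.93481470e-01, -1.75023542e-03],
       [ 3.80549710e-04, -2.15016753e-03, -9.99997616e-01]]), 'force': array([ 0.12946737,  0.14114289, -0.64065474]), 'moment': array([ 0.04656571, -0.04360962, -0.02619216]), 'grasp_force': 0.0, 'opening': 1.002356053627746} 0.014
{'fx': 544.8819819563184, 'fy': 544.8819819563184, 'cx': 325.0667038770697, 'cy': 239.1650412677907, 'xyz': array([ 0.37647548, -0.01491381,  1.0390048 ]), 'rotation': array([[ 2.54898062e-03, -9.87166046e-01,  1.59676864e-01],
       [-9.99995798e-01, -2.73681750e-03, -9.56452938e-04],
       [ 1.38118430e-03, -1.59673755e-01, -9.87168873e-01]])} {'fx': 441.72397386027654, 'fy': 441.72397386027654, 'cx': 320.8849146236277, 'cy': 239.80765507752906, 'xyz': array([ 1.1134811 , -0.27263738,  0.58590381]), 'rotation': array([[ 0.3951404 ,  0.5394109 , -0.74357243],
       [ 0.9186014 , -0.22676713,  0.32364818],
       [ 0.00596157, -0.81093314, -0.58510846]])}
```

View pics/top.png

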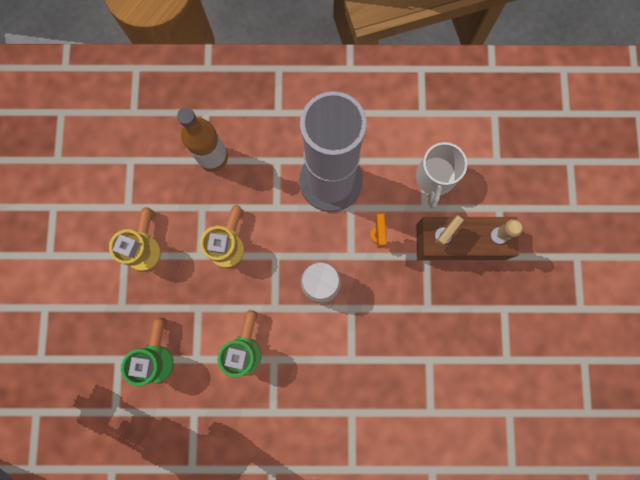

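View pics/scene.png

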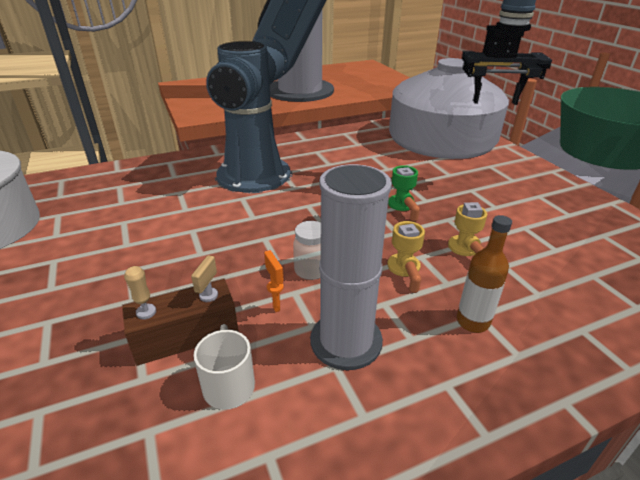

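Top view: the brass valves are at (127,245) and (217,243), with green look-alikes below them. The wing key is at (450,230), the round-handled driver at (510,230), and the orange look-alike at (381,230). In the scene view the head at (471,212) looks proud and the one at (408,230) looks level. I'll check this with depth and one enlarged crop.

Run:
```python
from h import *
T=np.load('top.npz'); im,W=T['im'],T['W']; S=np.load('scene.npz')
for n,(u,v) in dict(L=(127,245),R=(217,243)).items():
    w=W[v-26:v+27,u-26:u+27].reshape(-1,3); px=im[v-26:v+27,u-26:u+27].reshape(-1,3).astype(int)
    hi=w[:,2]>0.085
    q=w[hi]; sat=px[hi].max(1)-px[hi].min(1)
    h=q[sat<50]; r=q[sat>=80]
    (cx,cy),rad=cv2.minEnclosingCircle(r[:,:2].astype(np.float32))
    print(n,'head n',len(h),'z',np.percentile(h[:,2],[10,50,90]),'mean',h.mean(0),'rim z',np.median(r[:,2]),'circ',cx,cy,rad, 'headrect',cv2.minAreaRect(h[:,:2].astype(np.float32)))
    print(W[v,u])
u,v=450,230
w=W[195:260,405:530].reshape(-1,3)
k=w[(w[:,2]>0.125)]
for a,m in (('key',k[k[:,1]>-0.29]),('drv',k[k[:,1]<-0.29])): print(a,len(m),m.mean(0),m[:,2].max(),cv2.minAreaRect(m[:,:2].astype(np.float32)))
t=w[np.abs(w[:,2]-0.075)<0.006]; print('stand',cv2.minAreaRect(t[:,:2].astype(np.float32)))
for n,(x0,x1,y0,y1) in dict(flue=(295,370,90,210),mug=(415,470,140,210),jar=(298,345,258,308),bottle=(175,230,105,175),orange=(365,390,210,250)).items():
    w=W[y0:y1,x0:x1].reshape(-1,3); w=w[w[:,2]>0.03]; print(n,np.nanmin(w,0).round(3),np.nanmax(w,0).round(3))
a=cv2.resize(im[205:285,95:255],(640,320),interpolation=cv2.INTER_CUBIC)
b=cv2.resize(S['im'][190:290,380:500],(384,280),interpolation=cv2.INTER_CUBIC)
c=np.zeros((600,640,3),np.uint8); c[:320]=a; c[320:,:384]=b
k=cv2.resize(im[200:270,405:470],(256,276)); c[320:596,384:]=k
cv2.imwrite('pics/crop.png',c)
```

```text
L head n 395 z [0.088605   0.10503906 0.10759374] mean [0.51528677 0.33149068 0.10154941] rim z 0.09386337356494179 circ 0.5158024430274963 0.33244937658309937 0.030924102291464806 headrect ((0.5110611915588379, 0.3390963673591614), (0.042025480419397354, 0.044977422803640366), 65.68172454833984)
[0.51904835 0.33388734 0.08705613]
R head n 286 z [0.09126862 0.09478368 0.09718202] mean [0.52202106 0.17240265 0.09447253] rim z 0.09367399269129273 circ 0.5224457383155823 0.17334485054016113 0.030812358483672142 headrect ((0.5223347544670105, 0.1729695200920105), (0.030507031828165054, 0.030010083690285683), 83.10595703125)
[0.5246282  0.17716245 0.07687459]
key 300 [ 0.53745145 -0.22552886  0.13928377] 0.14424863544358968 ((0.538533627986908, -0.22699785232543945), (0.01405628677457571, 0.056552134454250336), 50.94792556762695)
drv 308 [ 0.53702694 -0.32337225  0.1557314 ] 0.1662529888523291 ((0.5387624502182007, -0.32617202401161194), (0.02830820530653, 0.02671092562377453), 85.75542449951172)
stand ((0.5600061416625977, -0.27749186754226685), (0.11176645755767822, 0.17148683965206146), 0.20519500970840454)
flue [ 0.612 -0.073  0.03 ] [0.705 0.02  0.317]
mug [ 0.596 -0.274  0.03 ] [ 0.71  -0.193  0.09 ]
jar [ 0.421 -0.043  0.03 ] [0.49  0.027 0.105]
bottle [0.675 0.175 0.03 ] [0.735 0.235 0.224]
orange [ 0.515 -0.121  0.058] [ 0.569 -0.099  0.125]
```

View pics/crop.png

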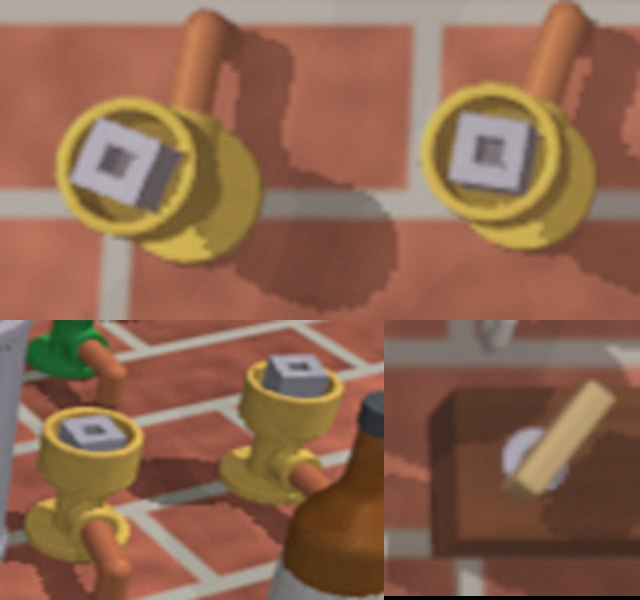

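The right-hand brass valve (217,243) is the shut one: its head is level at 0.094, while the left one is proud at 0.106. The key is the flat wing handle in hole0, and the orange look-alike stands alone. Next I go above the key.

>>> send_rows(
  plan=[
    [0,0,0,0,0.11],
    [0,0,0,0,0.106],
    [0,-0.0287,-0.0216,0,0],
    [0,-0.0287,-0.0216,0,0],
    [0,-0.0287,-0.0216,0,0],
    [0,-0.0287,-0.0216,0,0],
    [0,-0.0287,-0.0216,0,0],
    [0,-0.0287,-0.0216,0,0],
    [0,-0.0287,-0.0216,0,0],
    [0,-0.0287,-0.0216,0,0],
    [0,-0.0287,-0.0216,0,0],
    [0,-0.0287,-0.0216,0,0],
    [0,-0.0287,-0.0216,0,0],
    [0,-0.0287,-0.0216,0,0],
    [0,-0.0287,-0.0216,0,0],
    [0,-0.0287,-0.0216,0,0],
    [0,-0.0287,-0.0216,0,0],
    [0,-0.0287,-0.0216,0,0],
  ],
)

```text
time_s: 1.6
position: [0.4192, -0.001, 0.2365]
tcp_rot: [[-0.776, 0.63, -0.0], [0.63, 0.776, 0.0], [0.0, -0.0, -1.0]]
force: [0.8, 0.2, -0.8]
opening: 1.001
grasp_force: 0.0
```

>>> send_rows(
  plan=[
    [0,-0.0294,-0.0127,0,0],
    [0,-0.0294,-0.0127,0,0],
    [0,-0.0294,-0.0127,0,0],
    [0,-0.0294,-0.0127,0,0],
    [0,-0.0294,-0.0127,0,0],
    [0,-0.0294,-0.0127,0,0],
    [0,-0.0294,-0.0127,0,0],
    [0,-0.0294,-0.0127,0,0],
    [0,0,0,0,0],
    [0,0,0,0,0],
  ],
)

```text
time_s: 2.43
position: [0.5382, -0.2279, 0.2358]
tcp_rot: [[-0.775, 0.632, -0.001], [0.632, 0.775, 0.001], [0.001, 0.0, -1.0]]
force: [-0.3, 1.5, 0.2]
opening: 1.001
grasp_force: 0.0
```

```bash
cat >> h.py <<'E'
def fcloud():
    c=calibration('wrist'); im,d=capture('wrist')
    v,u=np.mgrid[0:480,0:640]
    x=(u-c['cx'])/c['fx']; y=(v-c['cy'])/c['fy']; r=np.hypot(x,y)+1e-9
    t=np.tan(np.minimum(r,1.45))/r
    P=np.stack([x*t*d,y*t*d,d],-1); W=P@np.array(c['rotation']).T+np.array(c['xyz']); W[(d==0)|(r>1.4)]=np.nan
    return im,W,c
def tool():
    s=read_state(); R=np.array(s['tcp_rot']); return s,R
def proj(c,p):
    q=(np.asarray(p)-c['xyz'])@np.array(c['rotation']); th=np.arctan2(np.hypot(q[0],q[1]),q[2]); a=np.arctan2(q[1],q[0])
    return c['cx']+c['fx']*th*np.cos(a), c['cy']+c['fy']*th*np.sin(a)
E
python3 - <<'E'
from h import *
s,R=tool(); print(s['time_s'],s['position'],R.round(3),s['joint_positions'].round(1))
im,W,c=fcloud(); print(c['xyz'],np.array(c['rotation']).round(3),c['fx'])
cv2.imwrite('pics/w1.png',im); np.savez('w1.npz',im=im,W=W)
w=W.reshape(-1,3)
k=w[(abs(w[:,2]-0.141)<0.006)&(np.hypot(w[:,0]-.5385,w[:,1]+.227)<0.045)]
print(len(k),np.median(k[:,2]),cv2.minAreaRect(k[:,:2].astype(np.float32)), proj(c,[.5385,-.227,.141]))
E
```

```text
2.4333 [ 0.53822913 -0.22789209  0.23578394] [[-0.775  0.632 -0.001]
 [ 0.632  0.775  0.001]
 [ 0.001  0.    -1.   ]] [-33.9  27.2  88.1   0.   64.8 -84.7]
[ 0.48055659 -0.18038023  0.38390485] [[ 0.632  0.746  0.21 ]
 [ 0.775 -0.608 -0.172]
 [-0.     0.272 -0.962]] 371.64829954431775
1563 0.14073500594938898 ((0.5374446511268616, -0.22711297869682312), (0.013649461790919304, 0.055644720792770386), 50.41781997680664) (np.float64(326.8996774923775), np.float64(256.9530584153849))
```

View pics/w1.png

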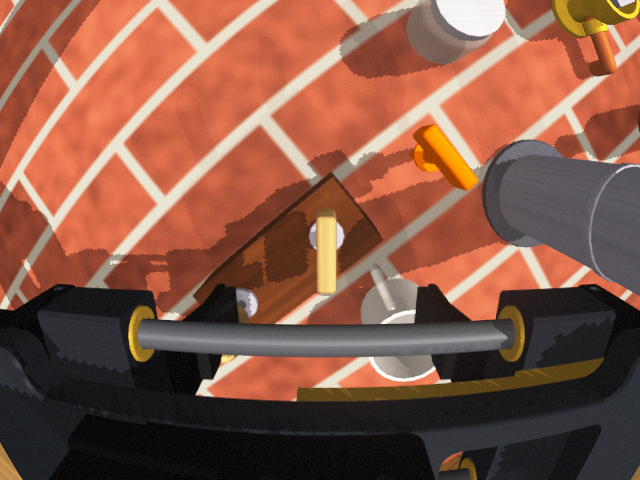

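The wrist view shows the key's wing at (326,255), centred and aligned between the fingers. The driver lies clear at (235,340). I'll descend and grip.

>>> send_rows(
  plan=[
    [0,0,0,0.03,0],
    [0,0,0,0.03,0],
    [0,0,0,0.03,0],
    [0,0,0,0.027,0],
    [0,0,0,0,0],
    [255,0,0,0,0],
    [255,0,0,0,0],
    [255,0,0,0,0],
    [255,0,0,0,0],
    [255,0,0,0,0],
    [255,0,0,0,0],
    [255,0,0,0,0],
    [255,0,0,0,0],
    [255,0,0,0,0],
    [255,0,0,0,0],
    [255,0,0,0,0],
  ],
)

```text
time_s: 3.82
position: [0.538, -0.2264, 0.1195]
tcp_rot: [[-0.776, 0.63, -0.0], [0.63, 0.776, 0.0], [0.0, -0.0, -1.0]]
force: [0.3, -0.5, 1.2]
opening: 0.249
grasp_force: 0.0
```

>>> send_rows(
  plan=[
    [255,0,0,0,0],
    [255,0,0,0,0],
    [255,0,0,0,0],
    [255,0,0,0,0],
  ],
)

```text
time_s: 4.15
position: [0.5379, -0.2264, 0.1194]
tcp_rot: [[-0.776, 0.63, -0.0], [0.63, 0.776, 0.0], [0.0, -0.0, -1.0]]
force: [-0.5, -0.4, -0.8]
opening: 0.157
grasp_force: 30.0
```

>>> send_rows(
  plan=[
    [255,0,0,-0.02,0],
    [255,0,0,-0.03,0],
    [255,0,0,-0.03,0],
    [255,0,0,-0.03,0],
    [255,0,0,-0.03,0],
    [255,0.0283,0.0134,0,0],
    [255,0.0283,0.0134,0,0],
    [255,0.0283,0.0134,0,0],
    [255,0.0283,0.0134,0,0],
    [255,0.0283,0.0134,0,0],
    [255,0.0283,0.0134,0,0],
    [255,0.0283,0.0134,0,0],
    [255,0.0283,0.0134,0,0],
  ],
)

```text
time_s: 5.23
position: [0.4286, 0.0008, 0.2594]
tcp_rot: [[-0.776, 0.631, -0.0], [0.631, 0.776, 0.0], [0.0, 0.0, -1.0]]
force: [0.4, 1.1, -2.0]
opening: 0.161
grasp_force: 30.0
```

>>> send_rows(
  plan=[
    [255,0,0,0,0.112],
    [255,0,0,0,0.112],
    [255,0,0,0,0.112],
    [255,0,0,0,0.112],
    [255,0,0,0,0.112],
    [255,0,0,0,0.112],
    [255,0,0,0,0.112],
    [255,0,0,0,0.112],
    [255,0,0,0,0.111],
    [255,0.0305,0.0118,0,0],
    [255,0.0305,0.0118,0,0],
    [255,0.0305,0.0118,0,0],
    [255,0.0305,0.0118,0,0],
    [255,0,0,0,0],
    [255,0,0,0,0],
  ],
)

```text
time_s: 6.48
position: [0.4911, 0.1164, 0.2592]
tcp_rot: [[0.115, 0.993, -0.001], [0.993, -0.115, -0.0], [-0.0, -0.001, -1.0]]
force: [-0.6, -1.1, -2.6]
opening: 0.163
grasp_force: 30.0
```

Run:
```python
from h import *
s,R=tool(); print(s['time_s'],s['position'],R.round(3),s['joint_positions'].round(1),s['opening'])
im,W,c=fcloud()
cv2.imwrite('pics/w2.png',im); np.savez('w2.npz',im=im,W=W)
w=W.reshape(-1,3); px=im.reshape(-1,3).astype(int); sat=px.max(1)-px.min(1)
m=(abs(w[:,2]-0.094)<0.008)&(np.hypot(w[:,0]-.5225,w[:,1]-.1733)<0.05)
r=w[m&(sat>90)]; h=w[m&(sat<60)&(np.hypot(w[:,0]-.5225,w[:,1]-.1733)<0.025)]
print(len(r),cv2.minEnclosingCircle(r[:,:2].astype(np.float32)),len(h),np.median(h[:,2]),cv2.minAreaRect(h[:,:2].astype(np.float32)))
t=s['position']-np.array([0,0,.1004]); print('tip px',proj(c,t),'recess',proj(c,[.5225,.1733,.0945]))
```

```text
6.4833 [0.49109623 0.11640793 0.25919393] [[ 0.115  0.993 -0.001]
 [ 0.993 -0.115 -0.   ]
 [-0.    -0.001 -1.   ]] [ 0.6 19.3 97.5 -0.  63.2  7.2] 0.1630800890382575
1512 ((0.5221709609031677, 0.17326758801937103), 0.031227363273501396) 1082 0.0951955276776647 ((0.5220459699630737, 0.17303070425987244), (0.02999359555542469, 0.03025394305586815), 81.17800903320312)
tip px (np.float64(326.37154082486836), np.float64(255.14739571473265)) recess (np.float64(355.7641463319626), np.float64(164.08072011216663))
```

View pics/w2.png

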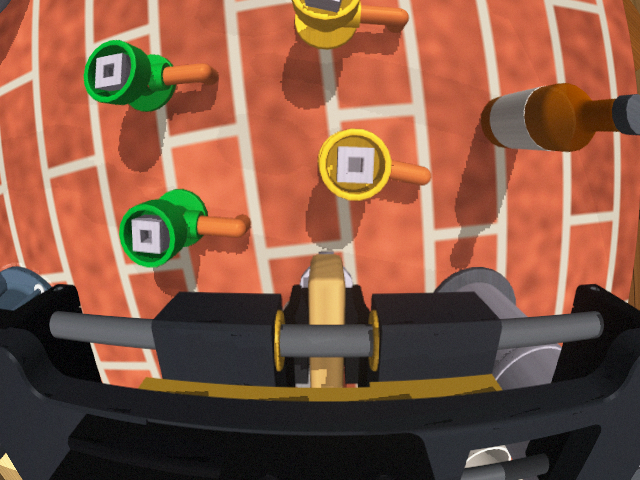

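The wrist view shows the shut valve's recess at (356,165) and the gripped wing at (326,290). I'll check the key's offset in the hand from the same cloud.

Run:
```python
from h import *
D=np.load('w2.npz'); W=D['W']; s,R=tool(); p=s['position']
q=(W.reshape(-1,3)-p)@R; u=np.tile(np.arange(640),480); v=np.repeat(np.arange(480),640)
m=(abs(q[:,1])<0.02)&(u>285)&(u<370)&(v>240)&(v<400)&(abs(q[:,0])<.06)
for z0,z1 in ((-.028,-.019),(-.019,.0),(.0,.014),(.03,.036),(.036,.046),(.046,.1)):
    k=m&(q[:,2]>z0)&(q[:,2]<z1); a=q[k]
    if len(a): print(z0,len(a),a.min(0).round(4),a.max(0).round(4),'med z',np.median(a[:,2]).round(4),'v',v[k].min(),v[k].max())
```

```text
-0.028 2955 [-0.0211 -0.015  -0.0268] [ 0.029   0.0164 -0.019 ] med z -0.0215 v 276 387
-0.019 1449 [-0.0219 -0.0161 -0.019 ] [ 0.0292  0.0175 -0.    ] med z -0.011 v 261 387
0.0 622 [ 0.0104 -0.0153  0.    ] [0.0292 0.0164 0.0138] med z 0.0059 v 254 300
0.036 260 [ 0.0015 -0.0139  0.0365] [0.0126 0.015  0.044 ] med z 0.0384 v 266 287
0.046 32 [ 0.0051 -0.0049  0.0886] [0.0061 0.0053 0.0942] med z 0.0922 v 252 253
```

>>> send_rows(
  plan=[
    [255,0,0,0,0.03],
    [255,0.0303,0.0113,0,0],
    [255,0.0303,0.0113,0,0],
    [255,0,0,0.025,0],
    [255,0,0,0.025,0],
    [255,0,0,0.005,0],
    [255,0,0,0,0],
    [255,0,0,0,0],
  ],
)

```text
time_s: 7.2
position: [0.5222, 0.1708, 0.2049]
tcp_rot: [[0.149, 0.989, -0.0], [0.989, -0.149, -0.0], [-0.0, -0.0, -1.0]]
force: [0.6, -0.4, -1.3]
opening: 0.155
grasp_force: 30.0
```

Run:
```python
from h import *
s,R=tool(); p=s['position']; print(s['time_s'],p,R[:,1],s['force'])
im,W,c=fcloud(); cv2.imwrite('pics/w3.png',cv2.resize(im[190:310,245:405],(800,600),interpolation=cv2.INTER_CUBIC))
w=W.reshape(-1,3); px=im.reshape(-1,3).astype(int); sat=px.max(1)-px.min(1)
d=np.hypot(w[:,0]-.5225,w[:,1]-.1733)
r=w[(abs(w[:,2]-0.094)<0.004)&(sat>90)&(d<.036)]
f=lambda a:np.hypot(r[:,0]-a[0],r[:,1]-a[1])
print(len(r),cv2.minEnclosingCircle(r[:,:2].astype(np.float32)),r.min(0),r.max(0))
q=(w-p)@R; u=np.tile(np.arange(640),480); v=np.repeat(np.arange(480),640)
a=q[(q[:,2]>.065)&(q[:,2]<.098)&(np.hypot(q[:,0],q[:,1])<.012)]
if len(a): print('shank',len(a),a.min(0),a.max(0))
```

```text
7.2 [0.52219722 0.17076723 0.20490589] [ 9.88867029e-01 -1.48801300e-01 -4.14451432e-04] [ 0.55524574 -0.39515326 -1.33738681]
1511 ((0.5218787789344788, 0.1732868105173111), 0.031235765665769577) [0.49185878 0.14783764 0.09004841] [0.55278791 0.20399632 0.09592002]
shank 31 [ 0.00405538 -0.00564208  0.08892978] [0.00498573 0.00449328 0.09449455]
```

View pics/w3.png

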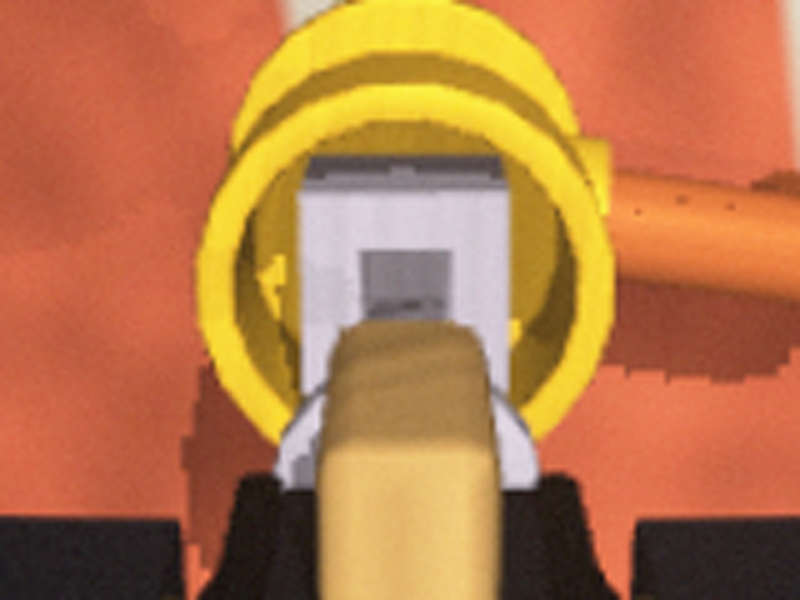

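The recess is at crop (405,280), straight ahead of the key, with sides aligned. The key needs about 2.7 mm more along tool x.

>>> send_rows(
  plan=[
    [255,0.0027,0,0,0],
    [255,0,0,0,0],
    [255,0,0,0.006,0],
    [255,0,0,0.004,0],
    [255,0,0,0.003,0],
    [255,0,0,0.003,0],
    [255,0,0,0,0],
    [255,0,0,0,0],
  ],
)

```text
time_s: 7.92
position: [0.5225, 0.1743, 0.1881]
tcp_rot: [[0.147, 0.989, -0.001], [0.989, -0.147, -0.0], [-0.0, -0.001, -1.0]]
force: [-0.3, 0.6, -2.0]
opening: 0.157
grasp_force: 30.0
```

>>> send_rows(
  plan=[
    [255,-0.0008,0,0.003,0],
    [255,0,0,0.003,0],
    [255,0,0,0.002,0],
    [255,0,0,0,0],
    [255,0,0,0,0],
  ],
)

```text
time_s: 8.33
position: [0.5225, 0.1735, 0.1804]
tcp_rot: [[0.147, 0.989, -0.0], [0.989, -0.147, -0.0], [-0.0, -0.0, -1.0]]
force: [-0.0, 0.7, -1.3]
opening: 0.163
grasp_force: 30.0
```

>>> send_rows(
  plan=[
    [255,0,0,0,-0.05],
    [255,0,0,0,-0.05],
    [255,0,0,-0.0005,-0.05],
    [255,0,0,-0.0005,-0.06],
    [255,0,0,-0.0005,-0.06],
    [255,0,0,-0.0005,-0.06],
    [255,0,0,-0.0005,-0.06],
    [255,0,0,-0.0005,-0.06],
    [255,0,0,-0.0005,-0.06],
    [255,0,0,0,0],
    [255,0,0,0,0],
  ],
)

```text
time_s: 9.25
position: [0.5221, 0.1737, 0.1838]
tcp_rot: [[-0.352, 0.936, -0.001], [0.936, 0.352, 0.0], [0.001, -0.001, -1.0]]
force: [-0.4, 0.7, -3.1]
opening: 0.158
grasp_force: 30.0
```

Run:
```python
from h import *
s,R=tool(); print(s['time_s'],s['position'],np.degrees(np.arctan2(R[1,1],R[0,1])),s['force'].round(2),s['moment'].round(3))
```

```text
9.25 [0.52211683 0.17366841 0.18380465] 20.63484285803634 [-0.4   0.75 -3.06] [ 0.113  0.131 -0.057]
```

>>> send_rows(
  plan=[
    [255,0,0,-0.0005,-0.06],
    [255,0,0,-0.0005,-0.06],
    [255,0,0,-0.0006,-0.06],
    [255,0,0,-0.0005,-0.06],
    [255,0,0,-0.0006,-0.06],
    [255,0,0,-0.0005,-0.06],
    [255,0,0,-0.0006,-0.06],
    [255,0,0,-0.0005,-0.06],
    [255,0,0,-0.0006,-0.06],
    [255,0,0,-0.0005,-0.06],
    [255,0,0,-0.0006,-0.06],
    [255,0,0,-0.0005,-0.06],
    [255,0,0,-0.0006,-0.06],
    [255,0,0,0,0],
    [255,0,0,0,0],
  ],
)

```text
time_s: 10.5
position: [0.5217, 0.1734, 0.1908]
tcp_rot: [[-0.908, 0.418, -0.002], [0.418, 0.908, -0.0], [0.002, -0.001, -1.0]]
force: [-1.4, -0.3, -2.6]
opening: 0.154
grasp_force: 30.0
```

```bash
cat > st.py <<'E'
from h import *
s,R=tool(); print(s['time_s'],s['position'],'yaw',np.degrees(np.arctan2(R[1,1],R[0,1])),s['force'].round(2),s['moment'].round(3),s['tau'].round(2),s['opening'])
E
cat > head.py <<'E'
from h import *
im,W,c=fcloud()
w=W.reshape(-1,3); px=im.reshape(-1,3).astype(int); sat=px.max(1)-px.min(1)
d=np.hypot(w[:,0]-.522,w[:,1]-.1733)
h=w[(w[:,2]>.09)&(w[:,2]<.112)&(sat<60)&(d<.024)]
h=h[abs(h[:,2]-np.median(h[:,2]))<.003]
print('head',len(h),np.median(h[:,2]),cv2.minAreaRect(h[:,:2].astype(np.float32)))
E
python3 st.py; python3 head.py
```

```text
10.5 [0.52166047 0.17344697 0.19081315] yaw 65.29439809103023 [-1.38 -0.26 -2.61] [-0.025  0.404 -0.067] [ -0.12 -41.07 -16.58  -0.06  -0.54  -0.13] 0.15366285491339632
head 934 0.10451158577088279 ((0.5212746858596802, 0.17366890609264374), (0.03061830624938011, 0.029514452442526817), 51.43964767456055)
```

>>> send_rows(
  plan=[
    [255,0,0,-0.0005,-0.06],
    [255,0,0,-0.0006,-0.06],
    [255,0,0,-0.0005,-0.06],
    [255,0,0,-0.0003,-0.06],
    [255,0,0,0,0],
    [255,0,0,0,0],
  ],
)

```text
time_s: 11.05
position: [0.5217, 0.1733, 0.1926]
tcp_rot: [[-0.982, 0.19, -0.002], [0.19, 0.982, -0.001], [0.002, -0.001, -1.0]]
force: [-2.3, -0.4, -4.9]
opening: 0.159
grasp_force: 30.0
```

```bash
python3 st.py; python3 head.py
```

```text
11.05 [0.52166293 0.17334182 0.19255695] yaw 79.03364330556403 [-2.34 -0.38 -4.87] [-0.123  0.624 -0.184] [ 1.600e-01 -4.194e+01 -1.744e+01  4.000e-02 -7.600e-01 -2.000e-01] 0.15925990411961632
head 942 0.10622343823856224 ((0.52138751745224, 0.17337097227573395), (0.03027861937880516, 0.029967717826366425), 61.53029251098633)
```

>>> send_rows(
  plan=[
    [255,0,0,-0.0003,-0.05],
    [255,0,0,0,-0.05],
    [255,0,0,0,0],
    [255,0,0,0,0],
    [255,0,0,0,0],
  ],
)

```text
time_s: 11.52
position: [0.5217, 0.1734, 0.1927]
tcp_rot: [[-0.996, 0.09, -0.002], [0.09, 0.996, -0.0], [0.002, -0.001, -1.0]]
force: [-2.1, -0.5, -7.5]
opening: 0.159
grasp_force: 30.0
```

```bash
python3 st.py; python3 head.py
```

```text
11.5167 [0.5217037  0.17338113 0.19274203] yaw 84.80856846292588 [-2.15 -0.46 -7.47] [-0.292  0.626 -0.26 ] [  0.44 -43.58 -18.52   0.1   -0.93  -0.27] 0.15903744093506936
head 970 0.10629111088288389 ((0.5217158794403076, 0.17320826649665833), (0.03074364736676216, 0.03089306689798832), 61.39205551147461)
```

The head stayed at 61.4° and z = 0.1063 while the moment rose, so it is against its stop. I'll back off within the play and check.

>>> send_rows(
  plan=[
    [255,0,0,0,0.06],
    [255,0,0,0,0.06],
    [255,0,0,0,0.06],
    [255,0,0,0,0.06],
    [255,0,0,0,0],
    [255,0,0,0,0],
  ],
)

```text
time_s: 12.07
position: [0.5221, 0.1735, 0.1934]
tcp_rot: [[-0.947, 0.321, -0.001], [0.321, 0.947, -0.0], [0.001, -0.001, -1.0]]
force: [-3.4, -0.4, -4.3]
opening: 0.16
grasp_force: 30.0
```

```bash
python3 st.py; python3 head.py
```

```text
12.0667 [0.52214849 0.17353397 0.19344212] yaw 71.2536919733666 [-3.39 -0.4  -4.3 ] [-0.264  0.881 -0.01 ] [-5.000e-02 -4.194e+01 -1.828e+01  1.700e-01 -1.260e+00  2.000e-02] 0.15983108516909528
head 933 0.10618602044383876 ((0.5213521122932434, 0.17346921563148499), (0.03022036701440811, 0.03013807348906994), 62.4218635559082)
```

>>> send_rows(
  plan=[
    [255,0,0,0,0.08],
    [255,0,0,0,0],
    [255,0,0,-0.003,0],
    [255,0,0,-0.005,0],
    [255,0,0,-0.006,0],
    [255,0,0,-0.01,0],
    [255,0,0,-0.025,0],
    [255,0,0,-0.03,0],
    [255,0,0,0,0],
    [255,0,0,0,0],
  ],
)

```text
time_s: 12.95
position: [0.5256, 0.1739, 0.2761]
tcp_rot: [[-0.918, 0.397, 0.01], [0.397, 0.918, 0.001], [-0.009, 0.005, -1.0]]
force: [-0.1, 0.1, -1.6]
opening: 0.16
grasp_force: 30.0
```

```bash
python3 st.py; python3 head.py
python3 - <<'E'
from h import *
s,R=tool(); p=s['position']
im,W,c=fcloud(); cv2.imwrite('pics/w4.png',im)
u=np.tile(np.arange(640),480); v=np.repeat(np.arange(480),640)
q=(W.reshape(-1,3)-p)@R
m=(abs(q[:,1])<0.02)&(u>285)&(u<370)&(v>240)&(v<400)&(abs(q[:,0])<.06)
for z0,z1 in ((-.030,-.019),(-.019,.0),(.03,.046),(.05,.12)):
    k=m&(q[:,2]>z0)&(q[:,2]<z1); a=q[k]
    if len(a): print(z0,len(a),a.min(0).round(4),a.max(0).round(4),'med z',np.median(a[:,2]).round(4),a[:,0].mean())
a=q[m&(q[:,2]<-.019)&(q[:,2]>-.03)&(abs(q[:,1])<.02)]
print(cv2.minAreaRect(a[:,:2].astype(np.float32)))
# stand from the first close view
W1=np.load('w1.npz')['W'].reshape(-1,3); i1=np.load('w1.npz')['im'].reshape(-1,3).astype(int)
t=W1[(abs(W1[:,2]-.075)<.003)&(W1[:,0]>.48)&(W1[:,0]<.595)&(W1[:,1]>-.38)&(W1[:,1]<-.17)]
print('stand top',len(t),cv2.minAreaRect(t[:,:2].astype(np.float32)),np.median(t[:,2]),np.percentile(t,[.5,99.5],axis=0))
E
```

```text
12.95 [0.52562391 0.17394561 0.27608295] yaw 66.60548742872021 [-0.13  0.05 -1.62] [ 0.046  0.003 -0.003] [ 5.000e-02 -3.921e+01 -1.909e+01  1.000e-02  3.000e-02 -0.000e+00] 0.1597845592845113
head 960 0.10612020669309191 ((0.5221485495567322, 0.17289000749588013), (0.0300472192466259, 0.030893176794052124), 59.441036224365234)
-0.03 2945 [-0.0228 -0.015  -0.0269] [ 0.0279  0.0166 -0.019 ] med z -0.0215 0.0069225119589212515
-0.019 1452 [-0.0233 -0.0159 -0.019 ] [ 0.0282  0.0177 -0.    ] med z -0.0111 0.01644905380301851
0.03 259 [ 0.0001 -0.0139  0.0367] [0.0113 0.0149 0.0435] med z 0.0383 0.005398721435805215
0.05 32 [ 0.0037 -0.0051  0.0894] [0.0046 0.005  0.0948] med z 0.0918 0.004191260849777154
((0.0029361173510551453, -0.001514878123998642), (0.05083974823355675, 0.030404813587665558), 15.24382495880127)
stand top 9900 ((0.5382684469223022, -0.27745169401168823), (0.07121166586875916, 0.17088347673416138), 0.17891216278076172) 0.07509760107399627 [[ 0.50328453 -0.35828771  0.07315365]
 [ 0.57279763 -0.19294819  0.0769478 ]]
```

View pics/w4.png

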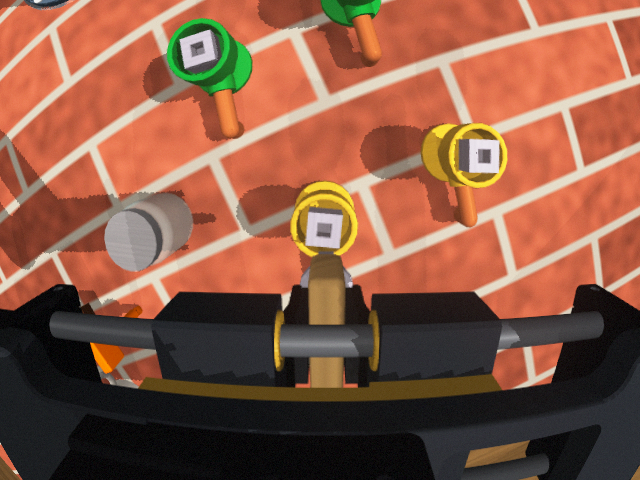

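The key is out and still in the hand, and the head at (325,230) stands proud. I'll back away along tool −x to look at the head unoccluded.

>>> send_rows(
  plan=[
    [255,-0.02,0,0,0],
    [255,-0.02,0,0,0],
    [255,0,0,0,0],
    [255,0,0,0,0],
    [255,0,0,0,0],
  ],
)

```text
time_s: 13.47
position: [0.5582, 0.1577, 0.271]
tcp_rot: [[-0.918, 0.398, -0.003], [0.398, 0.918, 0.0], [0.003, -0.001, -1.0]]
force: [-0.3, 0.4, -1.3]
opening: 0.158
grasp_force: 30.0
```

```bash
python3 st.py
cat > ang.py <<'E'
from h import *
from scipy.optimize import minimize
def an(im,W,c0,zr):
    w=W.reshape(-1,3); px=im.reshape(-1,3).astype(int); sat=px.max(1)-px.min(1)
    d=np.hypot(w[:,0]-c0[0],w[:,1]-c0[1])
    h=w[(abs(w[:,2]-zr)<.006)&(sat<60)&(d<.024)]; h=h[abs(h[:,2]-np.median(h[:,2]))<.003]
    r=w[(abs(w[:,2]-.094)<.004)&(sat>90)&(d<.034)&(d>.026)]
    # robust square fit on the mask: minimise 4th-moment-type extent over angle
    A=np.radians(np.arange(0,90,.25)); ctr=(h[:,:2].min(0)+h[:,:2].max(0))/2
    ext=[]
    for a in A:
        e=0
        for b in (a,a+np.pi/2):
            t=h[:,:2]@[np.cos(b),np.sin(b)]; lo,hi=np.percentile(t,[2,98]); e+=hi-lo
        ext.append(e)
    return dict(n=len(h),headz=round(h[:,2].mean(),5),rimz=round(r[:,2].mean(),5),ang=np.degrees(A[np.argmin(ext)]),rect=cv2.minAreaRect(h[:,:2].astype(np.float32))[2])
D=np.load('w2.npz'); print('before',an(D['im'],D['W'],(.522,.1733),.095))
for i in range(2):
    im,W,c=fcloud(); print('now',an(im,W,(.522,.1733),.106)); print('open valve',an(im,W,(.513,.335),.106))
E
python3 ang.py
```

```text
13.4667 [0.55816604 0.15767541 0.27103161] yaw 66.56582084381769 [-0.33  0.39 -1.32] [0.059 0.038 0.025] [-3.500e-01 -4.049e+01 -1.890e+01 -2.000e-02  3.000e-02 -0.000e+00] 0.15756097387803458
before {'n': 1068, 'headz': np.float64(0.0952), 'rimz': np.float64(0.09374), 'ang': np.float64(83.75), 'rect': 81.20636749267578}
now {'n': 1046, 'headz': np.float64(0.10607), 'rimz': np.float64(0.0938), 'ang': np.float64(59.25000000000001), 'rect': 61.570594787597656}
open valve {'n': 883, 'headz': np.float64(0.1057), 'rimz': np.float64(0.09336), 'ang': np.float64(68.75), 'rect': 68.82292175292969}
now {'n': 1040, 'headz': np.float64(0.1061), 'rimz': np.float64(0.09375), 'ang': np.float64(59.99999999999999), 'rect': 61.79815673828125}
open valve {'n': 896, 'headz': np.float64(0.10565), 'rimz': np.float64(0.09333), 'ang': np.float64(68.5), 'rect': 69.07304382324219}
```

The head stands 12.3 mm above its rim, the same as the open valve's, so it is fully open. Next I carry the key back to hole0.

>>> send_rows(
  plan=[
    [255,0,0,0,0.09],
    [255,0,0,0,0.09],
    [255,0,0,0,0.09],
    [255,0,-0.0339,0,0],
    [255,0,-0.0339,0,0],
    [255,0,-0.0339,0,0],
    [255,0,-0.0339,0,0],
    [255,0,-0.0339,0,0],
    [255,0,-0.0339,0,0],
    [255,-0.0283,-0.0136,0,0],
    [255,-0.0283,-0.0136,0,0],
    [255,-0.0283,-0.0136,0,0],
    [255,-0.0283,-0.0136,0,0],
    [255,-0.0283,-0.0136,0,0],
    [255,-0.0283,-0.0136,0,0],
    [255,-0.0283,-0.0136,0,0],
    [255,-0.0283,-0.0136,0,0],
    [255,0,0,0,0],
    [255,0,0,0,0],
  ],
)

```text
time_s: 15.15
position: [0.5395, -0.2283, 0.2719]
tcp_rot: [[-0.777, 0.629, -0.0], [0.629, 0.777, 0.001], [0.001, 0.0, -1.0]]
force: [0.6, -0.4, -2.5]
opening: 0.159
grasp_force: 30.0
```

```bash
python3 st.py
python3 - <<'E'
from h import *
s,R=tool(); p=s['position']; print(R.round(3).tolist())
im,W,c=fcloud(); cv2.imwrite('pics/w5.png',im); np.savez('w5.npz',im=im,W=W)
w=W.reshape(-1,3); u=np.tile(np.arange(640),480); v=np.repeat(np.arange(480),640)
q=(w-p)@R
m=(abs(q[:,1])<0.02)&(u>285)&(u<370)&(v>240)&(v<400)&(abs(q[:,0])<.06)
for z0,z1 in ((-.030,-.019),(.03,.046),(.05,.12)):
    a=q[m&(q[:,2]>z0)&(q[:,2]<z1)]
    if len(a): print(z0,len(a),a.min(0).round(4),a.max(0).round(4))
print('offset to hole, tool axes',(np.array([.5383,-.2275,.075])-p)@R)
t=w[(abs(w[:,2]-.075)<.003)&(w[:,0]>.48)&(w[:,0]<.595)&(w[:,1]>-.38)&(w[:,1]<-.17)]
print(cv2.minAreaRect(t[:,:2].astype(np.float32)))
E
```

```text
15.15 [ 0.53952059 -0.228332    0.27186458] yaw 51.01174673412917 [ 0.56 -0.45 -2.5 ] [0.064 0.023 0.022] [-1.090e+00 -4.054e+01 -1.974e+01 -1.500e-01 -1.600e-01 -2.000e-02] 0.15928585437993317
[[-0.777, 0.629, -0.0], [0.629, 0.777, 0.001], [0.001, 0.0, -1.0]]
-0.03 2935 [-0.0223 -0.0151 -0.0273] [ 0.028   0.0165 -0.019 ]
0.03 258 [ 0.0003 -0.0137  0.0368] [0.0115 0.0148 0.044 ]
0.05 32 [ 0.0039 -0.0051  0.0895] [0.0046 0.005  0.0942]
offset to hole, tool axes [ 1.33252808e-03 -1.55879791e-04  1.96865549e-01]
((0.5383148193359375, -0.27777132391929626), (0.07119985669851303, 0.17118223011493683), 0.179280623793602)
```

View pics/w5.png

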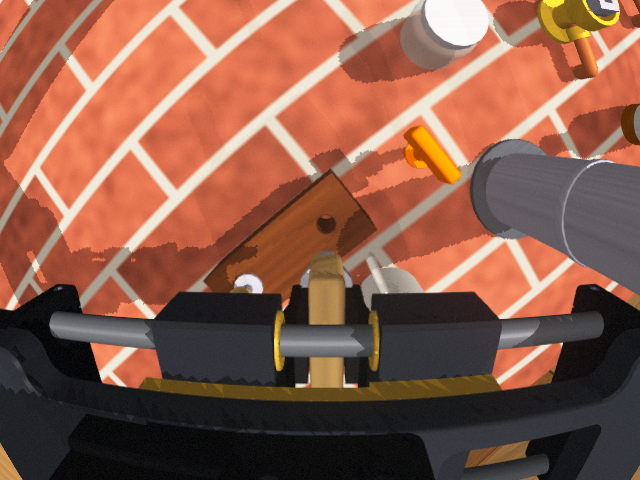

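The empty hole is at (326,223), dead ahead of the key. I'll shift 2 mm along tool x and go down to just over the mouth.

>>> send_rows(
  plan=[
    [255,0.002,0,0,0],
    [255,0,0,0.03,0],
    [255,0,0,0.03,0],
    [255,0,0,0.025,0],
    [255,0,0,0,0],
    [255,0,0,0,0],
  ],
)

```text
time_s: 15.7
position: [0.5367, -0.2243, 0.1867]
tcp_rot: [[-0.779, 0.627, -0.003], [0.627, 0.779, 0.002], [0.004, -0.0, -1.0]]
force: [0.6, -0.4, -1.5]
opening: 0.157
grasp_force: 30.0
```

```bash
python3 st.py
python3 - <<'E'
from h import *
s,R=tool(); p=s['position']; print((np.array([.5383,-.2275,.075])-p)@R)
E
```

```text
15.7 [ 0.53672273 -0.22427167  0.18668858] yaw 51.18737592975334 [ 0.57 -0.37 -1.5 ] [-0.012 -0.077  0.018] [-6.000e-02 -4.090e+01 -1.453e+01 -3.000e-02  1.400e-01  0.000e+00] 0.1574196911318769
[-0.00369525 -0.00150264  0.11167514]
```

>>> send_rows(
  plan=[
    [255,0,0,0,0],
    [255,0,0,0,0],
    [255,0,0,0,0],
  ],
)

```text
time_s: 15.95
position: [0.539, -0.2266, 0.1894]
tcp_rot: [[-0.779, 0.628, 0.003], [0.628, 0.779, -0.002], [-0.004, 0.0, -1.0]]
force: [-0.4, 0.8, -2.1]
opening: 0.16
grasp_force: 30.0
```

Run:
```python
from h import *
s,R=tool(); p=s['position']; print(p,R[:,2],(np.array([.5383,-.2275,.075])-p)@R)
```

```text
[ 0.53898141 -0.22661055  0.18938821] [ 0.00327575 -0.00214789 -0.99999233] [ 0.00041824 -0.001164    0.11438701]
```

>>> send_rows(
  plan=[
    [255,0,-0.001,0,0],
    [255,0,0,0,0],
    [255,0,0,0,0],
    [255,0,0,0,0],
    [255,0,0,0,0],
    [255,0,0,0,0],
  ],
)

```text
time_s: 16.45
position: [0.5373, -0.227, 0.1873]
tcp_rot: [[-0.778, 0.628, -0.0], [0.628, 0.778, 0.0], [0.0, -0.0, -1.0]]
force: [-0.5, 0.6, -1.9]
opening: 0.156
grasp_force: 30.0
```

Run:
```python
from h import *
s,R=tool(); p=s['position']; print(p,R[:,2],(np.array([.5383,-.2275,.075])-p)@R)
```

```text
[ 0.53726705 -0.22703028  0.18732268] [-6.73356476e-05  5.01354831e-05 -9.99999996e-01] [-0.00110829  0.0002834   0.11232259]
```

>>> send_rows(
  plan=[
    [255,0,0,0.005,0],
    [255,0,0,0.006,0],
    [255,0,0,0.006,0],
    [255,0,0,0.006,0],
    [255,0,0,0.006,0],
    [255,0,0,0,0],
    [255,0,0,0,0],
  ],
)

```text
time_s: 17.03
position: [0.537, -0.2268, 0.1576]
tcp_rot: [[-0.778, 0.628, -0.001], [0.628, 0.778, 0.001], [0.001, -0.0, -1.0]]
force: [-0.0, 0.1, -1.3]
opening: 0.161
grasp_force: 30.0
```

>>> send_rows(
  plan=[
    [255,0,0,0.007,0],
    [255,0,0,0.007,0],
    [255,0,0,0.007,0],
    [255,0,0,0.007,0],
    [255,0,0,0.006,0],
    [255,0,0,0.003,0],
    [255,0,0,0,0],
    [255,0,0,0,0],
    [255,0,0,0,0],
  ],
)

```text
time_s: 17.78
position: [0.5375, -0.2271, 0.1215]
tcp_rot: [[-0.778, 0.628, 0.0], [0.628, 0.778, -0.0], [-0.001, 0.0, -1.0]]
force: [0.7, 0.0, -1.3]
opening: 0.157
grasp_force: 30.0
```

>>> send_rows(
  plan=[
    [255,0,0,0.0018,0],
    [255,0,0,0,0],
    [255,0,0,0,0],
    [120,0,0,0,0],
    [120,0,0,0,0],
    [120,0,0,0,0],
    [120,0,0,0,0],
    [120,0,0,0,0],
    [120,0,0,0,0],
    [120,0,0,0,0],
    [120,0,0,0,0],
  ],
)

```text
time_s: 18.7
position: [0.5373, -0.227, 0.1196]
tcp_rot: [[-0.778, 0.628, -0.0], [0.628, 0.778, 0.0], [0.0, -0.0, -1.0]]
force: [-0.1, 0.2, 1.2]
opening: 0.52
grasp_force: 0.0
```

>>> send_rows(
  plan=[
    [120,0,0,-0.01,0],
    [120,0,0,-0.02,0],
    [120,0,0,-0.03,0],
    [120,0,0,-0.03,0],
    [120,0,0,-0.03,0],
    [120,0,0,0,0],
    [120,0,0,0,0],
    [120,0,0,0,0],
    [120,0,0,0,0],
  ],
)

```text
time_s: 19.45
position: [0.5363, -0.2264, 0.2384]
tcp_rot: [[-0.778, 0.628, -0.003], [0.628, 0.778, 0.002], [0.003, -0.0, -1.0]]
force: [0.7, 0.2, 0.2]
opening: 0.529
grasp_force: 0.0
```

```bash
python3 st.py
python3 - <<'E'
from h import *
im,W,c=fcloud(); w=W.reshape(-1,3)
k=w[(w[:,2]>.13)&(w[:,2]<.17)&(np.hypot(w[:,0]-.538,w[:,1]+.227)<.045)]
if len(k): print(len(k),np.median(k[:,2]),k[:,2].max(),cv2.minAreaRect(k[abs(k[:,2]-np.median(k[:,2]))<.004][:,:2].astype(np.float32)))
a,W,_=cloud('top'); b,_,_=cloud('scene')
w=W[195:260,405:530].reshape(-1,3)
for n,(x0,x1,y0,y1) in dict(mug=(415,470,140,210),jar=(298,345,258,308),bottle=(175,230,105,175)).items():
    q=W[y0:y1,x0:x1].reshape(-1,3); q=q[q[:,2]>0.03]; print(n,np.nanmin(q,0).round(3),np.nanmax(q,0).round(3))
cv2.imwrite('pics/end.png',np.vstack([cv2.resize(im[150:330,200:440],(400,300)),cv2.resize(a[90:300,90:370],(400,300))]))
cv2.imwrite('pics/end.png',np.hstack([np.vstack([cv2.resize(im[150:330,200:440],(400,300)),cv2.resize(b[150:420,100:510],(400,300))]),cv2.resize(a[60:360,300:500],(400,600))]))
E
```

```text
19.45 [ 0.53634457 -0.22638416  0.23835372] yaw 51.1039865888293 [0.66 0.21 0.17] [-0.019 -0.008 -0.002] [ 3.000e-02 -4.139e+01 -1.734e+01 -3.000e-02  7.000e-02 -0.000e+00] 0.5293632834115286
1548 0.14072654190683717 0.143292378598276 ((0.5381178259849548, -0.22683589160442352), (0.013702156953513622, 0.055537570267915726), 50.67863464355469)
mug [ 0.468 -0.273  0.031] [ 0.711 -0.113  0.625]
jar [ 0.421 -0.043  0.031] [0.49  0.027 0.105]
bottle [0.675 0.174 0.03 ] [0.735 0.235 0.224]
```

View pics/end.png

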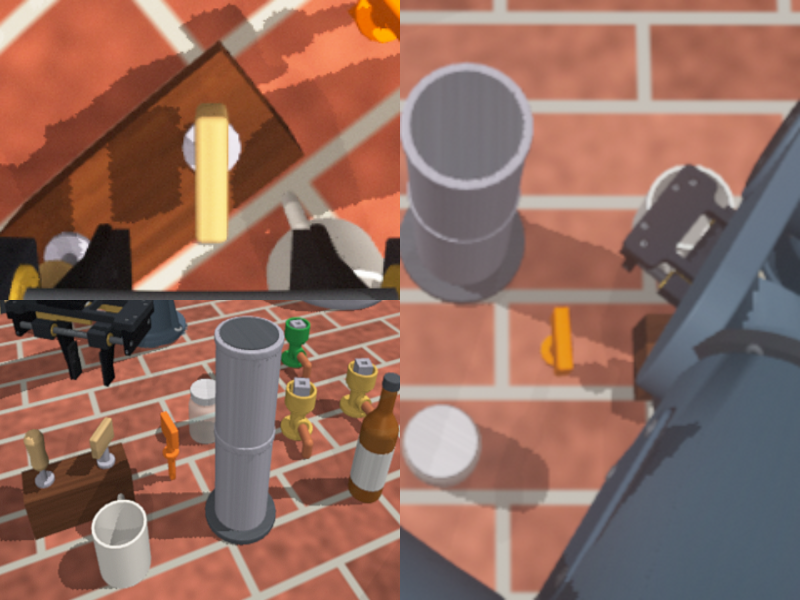

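The key hangs fully down in hole0 with its top at 0.141 m. Both brass heads stand proud, the jar and bottle read the same as at the start, and the gripper is clear.

```bash
python3 -c "
from rig import hand_in; print(hand_in())"
```

```text
the job is handed in; nothing more can be done
None
```

The shut valve is open against its stop, the key is back upright and all the way down in the stand's +y hole (hole0), and the job is handed in at about 20 s of the 64 s allowed; the jar and bottle measured unmoved, and the mug, driver and open valve looked untouched in the last view.

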